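# Wedge the spice-rack drawer shut by feel

### The job

The spice-rack drawer keeps creeping open. Push it fully home, then take the tapered wooden feeler wedge by its handle, slide it point down into the gap along the left end of the rack, between the fixed end post and the drawer's side strip, and ease it down until it drags at about 9 newtons as it slides. Never force it; let go and leave it standing there with the drawer shut and the other things on the worktop undisturbed.

Things in the scene. Friction and masses are not known exactly. Their poses are not given: they have to be found in the camera images.
- drawer (a joint): how far the rack's drawer stands out, in m: 0 = fully home against its stop, positive = out towards the robot (rack -x). It slides stiffly (about 2.5 N) and stays where it is left.
- drawer_push (a point): point on the drawer's flat wooden front panel (244 mm wide, 15 to 99 mm above the worktop), 70 mm above the worktop; a clear place to push. x axis points into the rack, the way the drawer closes. A steel knob (22 mm across, standing out 20 mm, 58 mm above the worktop) is 65 mm to its -y side.
- rack: the fixed wooden spice rack, 150 mm deep (x, away from the robot), 245 mm wide (y, to its left) plus the end post; origin on the worktop. Its empty top deck is 110 mm high and ends 39 mm short (-y) of the end post's inner face. A thin wire guard 141 mm high runs along the deck's back and right edges; near the gap nothing is higher than the post.
- post: fixed left end post of the rack: upright board 150 mm long (x), 10 mm thick (y), top edge rounded (radius 5 mm), 112 mm high. Origin on the worktop, in the plane of its inner face (which looks to -y and bounds the gap), half-way along. x runs along the gap away from the robot, y points out of the rack, z up.
- gap_mouth (a point): point on the post's inner face at the height of its top, 10 mm nearer the robot than the post's middle; axes as the post. The gap lies to its -y side, 5.5 to 12.5 mm wide (differs each time), free down to 10 mm above the worktop. Its other wall is a strip with the same rounded top, riding on the drawer, sprung: yields to -y up to 8 mm at 5 N/mm. Drawer home, it runs from 55 mm before to 65 mm beyond here.
- wedge_grip (a point): the feeler wedge (about 70 g, pale wood, 140 mm tall): centre of its block handle, 40 mm (x) by 20 mm (y, grip across this) by 50 mm high (z, up). Below it a blade 24 mm wide (x), 90 mm long. It starts upright in the wooden holder, hanging by the handle's ends. Going in, its drag is about 1.1 to 1.6 times the pinch.
- wedge_tip (a point): middle of the blade's lower end: 115 mm below wedge_grip and 7 mm to its +y side; same axes. One face of the blade is flat and upright, 8.5 mm to +y of wedge_grip; the other slopes: 3 mm thick at the tip (5.5 to 8.5 mm to +y), 17.4 mm just under the handle (0.16 mm per mm). It goes into the gap with the flat face towards the post.
- holder: fixed dark wooden block, 64 by 64 mm and 98 mm high, with an upright slot (28 mm along x, 22 mm along y) in its middle in which the wedge stands; origin under its centre. The wedge's handle starts on its top and the wedge lifts straight out by 95 mm.
- bowl: bystander: white ceramic bowl, 140 mm across, 60 mm high; origin under its centre
- cup: bystander: white plastic measuring cup with a handle, 76 mm across, 85 mm high; origin under its centre
- jar: bystander: glass jar, 52 mm across, 85 mm high; origin under its centre
- teaglass: bystander: small glass, 56 mm across, 85 mm high; origin under its centre
Mind the look-alikes: they are no part of the job. There is more than one size of the part that bears wedge_grip; the job needs the smallest.

How it is judged:
By the outcome, as a careful person would: the job done as asked, in the order asked, and still so for the second after the job is handed in, with the robot touching nothing.
It also fails if it takes over 58 s, if anything falls off the work surface, if the arm or the gripper's body presses on something with over 40 N, if the wrist force passes 120 N, or if a joint passes its speed limit or range.

### The arm

A 6-joint arm with a two-finger parallel gripper is mounted at the origin on the work surface. World frame = base frame: x ahead of the robot, y to its left, z up, the work surface at z = 0. Lengths are in m, angles in rad, forces in N, time in s.
With the tool pointing down it reaches from about 0.25 to 0.775 m from the base axis. Payload 4 kg.
Tool frame: the origin (TCP) lies at the very end of the fingers, on their centre line; the grasp point (between the pads) lies 19 mm behind it; z points along the fingers, x is the direction in which the jaws open and shut, and the axes are right-handed (so a half turn about z gives the same grasp; the last joint's range is limited). The gripper opens to 94 mm and grips with 3 to 60 N. Pads are 16 mm wide; open, the fingers measure 119 mm over their backs; the gripper's body (75 mm by 177 mm) begins 78 mm behind the grasp point.
Start: joints at [1.059, 0.087, 1.371, -0, 1.684, -0.103], TCP at [0.219, 0.505, 0.206] pointing down, gripper open.
Joint ranges: [-3.1, 3.1], [-0.76, 2.03], [0.27, 2.55], [-1.08, 4.22], [0.17, 2.65], [-2.57, 2.57]. Speed limits (rad/s): [2.79, 2.79, 3.14, 3.14, 3.14, 3.14].

### API

Orientations are given as [roll, pitch, yaw] about the fixed x, y, z axes, in that order (R = Rz(yaw) Ry(pitch) Rx(roll)).
In Python, from bench import robot, cams, ticket gives the robot as it stands.
- The arm moves only by the tool jog_arm, never from a script. Its argument "series" is a list of rows, each an object of numbers: "x", "y", "z": the shift along the tool's x, y, z in m; "rx", "ry", "rz": the turn, a rotation vector about the tool's x, y, z in degrees. A call has 1 to 12 rows; each row shifts and turns the pose as measured when the row begins, along the tool's axes as they then stand; what a row does not reach is not made up. A row lasts 1/12 s, in which the tool goes at most 41.7 mm and 7.16 degrees, less where a joint would pass 70% of its speed; a pose out of reach is approached as far as the arm can. A call with a gripper value outside its range is refused whole. "claw" is the opening, from 0 (shut) to 1 (fully open), set as the call begins (left out, the last holds). The fingers move at their own pace and stop on an object; the grip force is fixed at half the most. Time passes only in rows, so rows that do not move let the fingers close. It gives the time, the measured TCP pose, the force and the opening at its end, in the units of the state.
- robot.get_obs(): the state, without advancing time (a new reading comes with each control period).
- cams.snapshot(name): name is "scene" or "top"; returns a dict with "img" (420x560x3 uint8, red, green, blue), "mtx" (3x3 intrinsics, pixels), "origin" and "attitude" of the camera in the world. Camera axes: x right, y down, z forward; pixel columns grow to the right and rows downward; lengths in m; the calibration is good to about 2 mm. A picture is of the moment at which its call begins. There is no depth.
- ticket.close_job(): hands the job in, once; it reports no verdict.
Trained networks look in a picture, given as the dict that the camera call returned (one of the last four; its "shot" number tells which), for a name from the list of things; names that differ only in an ending like _2 or _b are one class to them, and where a whole thing is asked for, a point or a joint stands for the part that bears it (a point fixed in the world has none). Each returns a list of dicts, best first, with "p" (0 to 1); they miss things now and then, are a little off and sometimes report something else, mostly with a low value. They report only what shows in the picture. A call takes as long as a camera call. They do not tell look-alikes from the thing itself.
- cams.look_for(thing, picture): "bbox" ([left, top, width, height] in pixels, round what is visible of it).
The state is a dict: "time": time; "joint_positions": joint angles; "qvel": joint speeds; "joint_torque": joint torques, N m; "tool_pos": TCP position; "ee_rot": TCP orientation; "wrist_force": force on the tool from outside, world axes, zero at the start; "wrist_torque": the same for the moment, N m; "width": finger opening in m.
Only numpy, scipy, OpenCV 4.12 (cv2) and the standard library are available. Lean on these libraries where they do the work, as an engineer would, in place of code of your own. Each camera call takes 0.05 s, during which the arm holds its last target.

## Working session

There is one attempt and no reset: what is moved stays moved. The work goes in short steps, Python scripts to look and compute and a tool call to move; the robot and the scene stay as the last step left them, time stands still between calls to the robot, and variables do not carry over. Pictures are saved under pics/ and viewed, and the job is handed in when it is done.

Besides the shell and the picture viewer there is one more tool, called after ">>>" by a JSON object that holds its "method" and its "body". jog_arm: Moves the arm, as the interface text tells. Its arguments: {"type":"object","properties":{"series":{"type":"array","items":{"type":"object","properties":{"x":{"type":"number"},"y":{"type":"number"},"z":{"type":"number"},"rx":{"type":"number"},"ry":{"type":"number"},"rz":{"type":"number"}}}},"claw":{"type":"number"}},"required":["series"]}

```bash
mkdir -p pics; ls; python3 - <<'E'
from bench import robot,cams,ticket
import cv2,pickle
o=robot.get_obs();print(o)
for n in("scene","top"):
    s=cams.snapshot(n);pickle.dump(s,open(f"{n}0.pkl","wb"))
    cv2.imwrite(f"pics/{n}0.png",cv2.cvtColor(s["img"],cv2.COLOR_RGB2BGR))
    print(n,s["mtx"].tolist(),s["origin"],s["attitude"])
    for t in("drawer","drawer_push","rack","post","wedge_grip","holder"):
        print(t,[(d["bbox"],round(d["p"],2)) for d in cams.look_for(t,s)[:4]])
print(robot.get_obs()["time"])
E
```

```text
pics
{'time': 0.0, 'joint_positions': array([ 1.05885098e+00,  8.79498353e-02,  1.37226688e+00,  4.07094075e-06,
        1.68357545e+00, -1.03140522e-01]), 'qvel': array([-7.71371176e-04, -4.13746108e-06, -3.57767630e-04,  1.57327296e-04,
        1.32502739e-03, -6.77353671e-05]), 'joint_torque': array([ 6.51953815e-04, -3.40170872e+01, -3.02431118e+01,  7.20100547e-02,
        3.26351461e-02, -1.77990000e-04]), 'tool_pos': array([0.21838491, 0.50418645, 0.20430059]), 'ee_rot': array([-3.14136217e+00,  2.18740335e-03,  1.16199221e+00]), 'wrist_force': array([-0.4888511 ,  0.43457386,  0.91628411]), 'wrist_torque': array([0.00097081, 0.00027973, 0.0020432 ]), 'width': 0.09383465228363079}
scene [[393.3830296781316, 0.0, 282.1976618600382], [0.0, 393.3830296781316, 208.01105257170343], [0.0, 0.0, 1.0]] [ 0.60404215 -0.87293295  0.85966141] [-2.2943145   0.00392785  0.13519897]
drawer [([265.9, 168.7, 52.7, 68.0], 0.58), ([257.3, 133.7, 37.2, 23.2], 0.42)]
drawer_push [([263.6, 166.3, 53.6, 71.9], 0.73), ([199.8, 332.5, 23.4, 41.0], 0.28)]
rack [([266.7, 165.8, 76.6, 80.2], 0.78), ([332
[... 213 characters left out ...]
4.8151478467852, 0.0, 282.11037177329695], [0.0, 414.8151478467852, 210.01025436123496], [0.0, 0.0, 1.0]] [ 0.37184818 -0.020784    1.22244245] [-3.02922479 -0.01552451 -1.54189205]
drawer [([203.7, 180.0, 85.6, 59.2], 0.9)]
drawer_push [([202.5, 182.0, 89.7, 56.6], 0.84)]
rack [([196.5, 156.2, 93.7, 83.8], 0.66), ([98.2, 222.7, 52.4, 47.6], 0.58), ([341.1, 221.4, 28.6, 21.7], 0.34)]
post [([195.4, 163.3, 8.4, 56.6], 0.7), ([417.5, 244.7, 30.5, 20.6], 0.63)]
wedge_grip [([336.4, 260.0, 21.7, 60.3], 0.84), ([197.0, 165.5, 11.1, 54.5], 0.73), ([160.9, 263.5, 67.9, 33.7], 0.7), ([356.9, 217.9, 7.9, 16.9], 0.49)]
holder [([341.4, 216.0, 28.1, 24.8], 0.84), ([198.7, 158.2, 93.2, 79.9], 0.59)]
0.7
```

View pics/scene0.png

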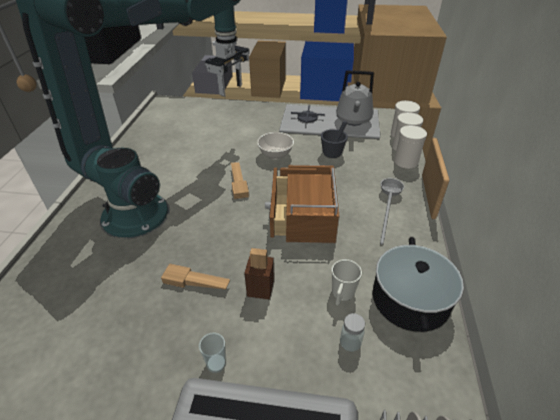

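View pics/top0.png

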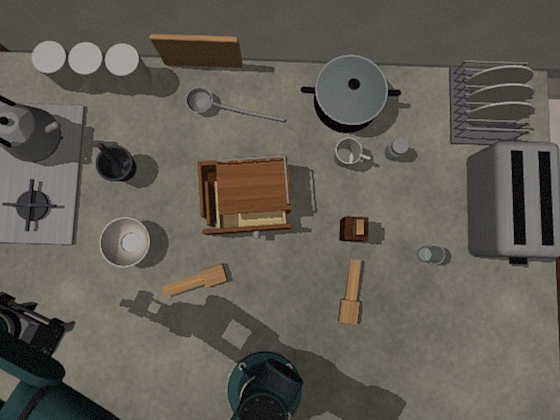

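```bash
python3 - <<'E'
import pickle,cv2
a=pickle.load(open("top0.pkl","rb"))["img"][...,::-1]
c=cv2.resize(a[145:255,185:300],None,fx=5,fy=5,interpolation=cv2.INTER_CUBIC);cv2.imwrite("pics/t_rack.png",c)
c=cv2.resize(a[205:325,320:380],None,fx=5,fy=5,interpolation=cv2.INTER_CUBIC);cv2.imwrite("pics/t_wed.png",c)
a=pickle.load(open("scene0.pkl","rb"))["img"][...,::-1]
c=cv2.resize(a[150:310,220:370],None,fx=3.7,fy=3.7,interpolation=cv2.INTER_CUBIC);cv2.imwrite("pics/s_all.png",c)
E
```

```text
(no output)
```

View pics/t_rack.png

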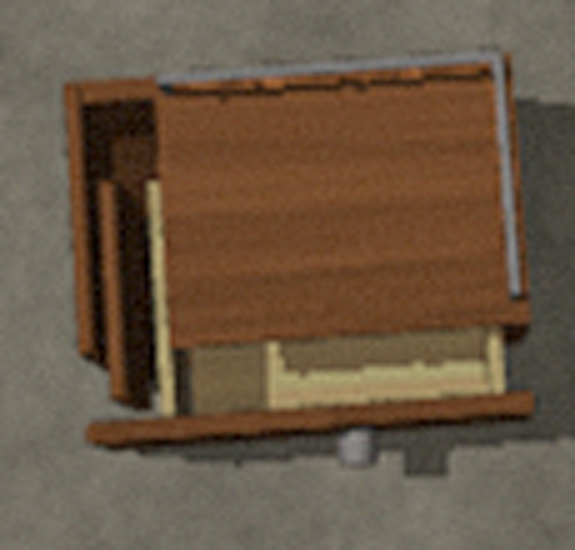

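View pics/t_wed.png

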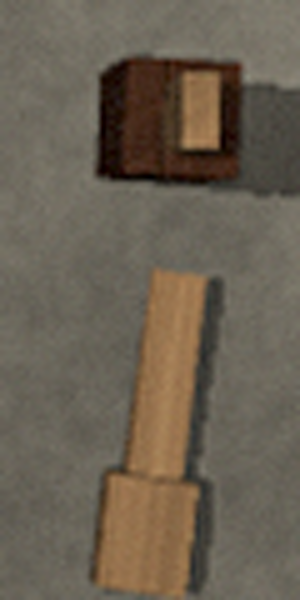

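View pics/s_all.png

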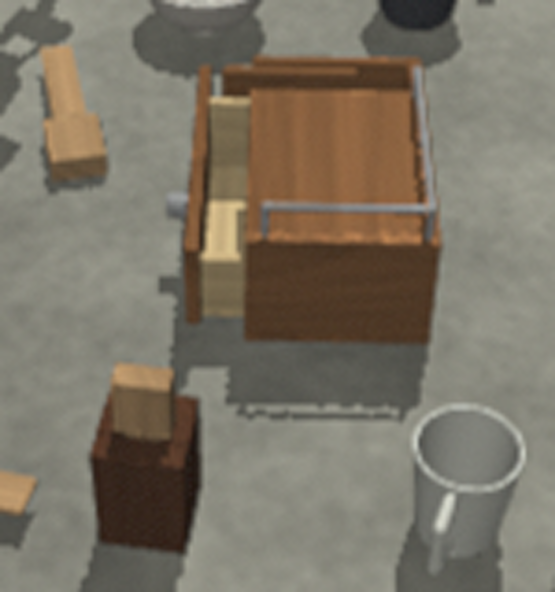

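```bash
cat > h.py <<'E'
import numpy as np,pickle,cv2
from scipy.spatial.transform import Rotation as Ro
def load(n): return pickle.load(open(n,"rb"))
def ray(s,uv,z):
    R=Ro.from_euler("xyz",s["attitude"]).as_matrix()
    d=R@np.linalg.solve(s["mtx"],[uv[0],uv[1],1]); o=np.array(s["origin"])
    return o+d*(z-o[2])/d[2]
def proj(s,P):
    R=Ro.from_euler("xyz",s["attitude"]).as_matrix()
    q=(np.atleast_2d(P)-s["origin"])@R; q=q@np.array(s["mtx"]).T
    return q[:,:2]/q[:,2:]
E
python3 - <<'E'
from h import *
t=load("top0.pkl");s=load("scene0.pkl")
def T(c,z,off=(185,145)): 
    p=ray(t,(c[0]/5+off[0],c[1]/5+off[1]),z);return p.round(4)
def S(c,z): return ray(s,(c[0]/3.7+220,c[1]/3.7+150),z).round(4)
for n,c,z in [("post out far",(66,86),.107),("post out near",(82,352),.107),("post in near",(100,358),.107),("deck fl",(174,347),.11),("deck fr",(530,325),.11),("deck bl",(157,82),.11),
 ("deck br",(510,55),.11),("front l",(88,432),.099),("front r",(533,402),.099),("strip far",(107,182),.11),("strip near",(120,403),.11),("knob",(355,448),.058)]: print(n,T(c,z))
w=(320,205)
print("handle",[T(c,.148,w)[:2] for c in [(182,70),(221,68),(222,150),(180,152)]])
print("holder",[T(c,.098,w)[:2] for c in [(124,60),(241,62),(240,180),(120,178)]])
print("S handle",[S(c,.148)[:2] for c in [(117,366),(172,371),(168,402),(112,397)]])
E
```

```text
post out far [0.6226 0.1986 0.107 ]
post out near [0.4769 0.1825 0.107 ]
post in near [0.474  0.1727 0.107 ]
deck fl [0.4808 0.1328 0.11  ]
deck fr [ 0.4986 -0.0584  0.11  ]
deck bl [0.6258 0.1487 0.11  ]
deck br [ 0.6471 -0.0435  0.11  ]
front l [0.4344 0.1785 0.099 ]
front r [ 0.4578 -0.0615  0.099 ]
strip far [0.5696 0.1731 0.11  ]
strip near [0.4498 0.1603 0.11  ]
knob [0.4321 0.0361 0.058 ]
handle [array([ 0.4759, -0.2283]), array([ 0.4776, -0.2487]), array([ 0.4348, -0.2495]), array([ 0.4331, -0.2276])]
holder [array([ 0.4853, -0.2062]), array([ 0.4861, -0.2702]), array([ 0.4217, -0.27  ]), array([ 0.4209, -0.2048])]
S handle [array([ 0.4389, -0.2345]), array([ 0.4757, -0.2341]), array([ 0.4776, -0.261 ]), array([ 0.4409, -0.2616])]
```

>>> {"method": "jog_arm", "body": {"series": [{"rz":-6},{"rz":-6},{"rz":-6},{"rz":-6},{"rz":-5}], "claw": 0}}

```text
invalid input
```

>>> {"method": "jog_arm", "body": {"series": [{"x":0,"y":0,"z":0,"rx":0,"ry":0,"rz":-6},{"x":0,"y":0,"z":0,"rx":0,"ry":0,"rz":-6},{"x":0,"y":0,"z":0,"rx":0,"ry":0,"rz":-6},{"x":0,"y":0,"z":0,"rx":0,"ry":0,"rz":-6},{"x":0,"y":0,"z":0,"rx":0,"ry":0,"rz":-5}], "claw": 0.0}}

```text
time: 1.12
tool_pos: [0.2187, 0.5048, 0.2057]
ee_rot: [3.141, -0.0, 1.691]
wrist_force: [0.1, -0.1, 0.0]
width: 0.0645
```

>>> {"method": "jog_arm", "body": {"series": [{"x":-0.0386,"y":0.012,"z":0,"rx":0,"ry":0,"rz":0},{"x":-0.0386,"y":0.012,"z":0,"rx":0,"ry":0,"rz":0},{"x":-0.0386,"y":0.012,"z":0,"rx":0,"ry":0,"rz":0},{"x":-0.0386,"y":0.012,"z":0,"rx":0,"ry":0,"rz":0},{"x":-0.0386,"y":0.012,"z":0,"rx":0,"ry":0,"rz":0},{"x":-0.0386,"y":0.012,"z":0,"rx":0,"ry":0,"rz":0},{"x":-0.0386,"y":0.012,"z":0,"rx":0,"ry":0,"rz":0},{"x":-0.0386,"y":0.012,"z":0,"rx":0,"ry":0,"rz":0},{"x":-0.0386,"y":0.012,"z":0,"rx":0,"ry":0,"rz":0},{"x":-0.0386,"y":0.012,"z":0,"rx":0,"ry":0,"rz":0},{"x":-0.0386,"y":0.012,"z":0,"rx":0,"ry":0,"rz":0},{"x":0,"y":0,"z":0,"rx":0,"ry":0,"rz":1.2}], "claw": 0.0}}

```text
time: 2.12
tool_pos: [0.4083, 0.0872, 0.2046]
ee_rot: [3.135, 0.001, 1.682]
wrist_force: [0.7, 0.8, 0.3]
width: 0.0003
```

>>> {"method": "jog_arm", "body": {"series": [{"x":0.012,"y":-0.01,"z":0.035,"rx":0,"ry":0,"rz":0.3},{"x":0,"y":0,"z":0.036,"rx":0,"ry":0,"rz":0.3},{"x":0,"y":0,"z":0.036,"rx":0,"ry":0,"rz":0},{"x":0,"y":0,"z":0.036,"rx":0,"ry":0,"rz":0},{"x":0,"y":0,"z":0,"rx":0,"ry":0,"rz":0}], "claw": 0.0}}

```text
time: 2.53
tool_pos: [0.4023, 0.0965, 0.0615]
ee_rot: [3.123, -0.001, 1.657]
wrist_force: [-1.6, -0.7, -0.8]
width: 0.0001
```

>>> {"method": "jog_arm", "body": {"series": [{"x":0,"y":0.01,"z":0,"rx":0,"ry":0,"rz":0},{"x":0,"y":0.01,"z":0,"rx":0,"ry":0,"rz":0},{"x":0,"y":0.008,"z":0,"rx":0,"ry":0,"rz":0},{"x":0,"y":0.005,"z":0,"rx":0,"ry":0,"rz":0},{"x":0,"y":0.005,"z":0,"rx":0,"ry":0,"rz":0}], "claw": 0.0}}

```text
time: 2.95
tool_pos: [0.439, 0.1018, 0.0647]
ee_rot: [3.13, -0.001, 1.659]
wrist_force: [-3.1, -0.3, -2.2]
width: -0.0
```

>>> {"method": "jog_arm", "body": {"series": [{"x":0,"y":0.005,"z":0,"rx":0,"ry":0,"rz":0},{"x":0,"y":0.005,"z":0,"rx":0,"ry":0,"rz":0},{"x":0,"y":0.005,"z":0,"rx":0,"ry":0,"rz":0},{"x":0,"y":0.004,"z":0,"rx":0,"ry":0,"rz":0},{"x":0,"y":0.004,"z":0,"rx":0,"ry":0,"rz":0},{"x":0,"y":0.003,"z":0,"rx":0,"ry":0,"rz":0}], "claw": 0.0}}

```text
time: 3.45
tool_pos: [0.4629, 0.1044, 0.0657]
ee_rot: [-3.141, -0.002, 1.66]
wrist_force: [-18.4, -1.9, 10.5]
width: 0.0002
```

>>> {"method": "jog_arm", "body": {"series": [{"x":0,"y":0.002,"z":0,"rx":0,"ry":0,"rz":0},{"x":0,"y":0.002,"z":0,"rx":0,"ry":0,"rz":0}], "claw": 0.0}}

```text
time: 3.62
tool_pos: [0.4625, 0.1043, 0.0658]
ee_rot: [-3.128, -0.001, 1.661]
wrist_force: [-9.1, -0.3, 3.3]
width: 0.0002
```

```bash
python3 - <<'E'
from bench import robot,cams
import cv2,pickle
for n in("scene","top"):
    s=cams.snapshot(n);pickle.dump(s,open(f"{n}1.pkl","wb"))
a=pickle.load(open("top1.pkl","rb"))["img"][...,::-1]
cv2.imwrite("pics/t1.png",cv2.resize(a[145:255,185:300],None,fx=5,fy=5,interpolation=cv2.INTER_CUBIC))
a=pickle.load(open("scene1.pkl","rb"))["img"][...,::-1]
cv2.imwrite("pics/s1.png",cv2.resize(a[150:270,240:370],None,fx=4,fy=4,interpolation=cv2.INTER_CUBIC))
E
```

```text
(no output)
```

View pics/t1.png

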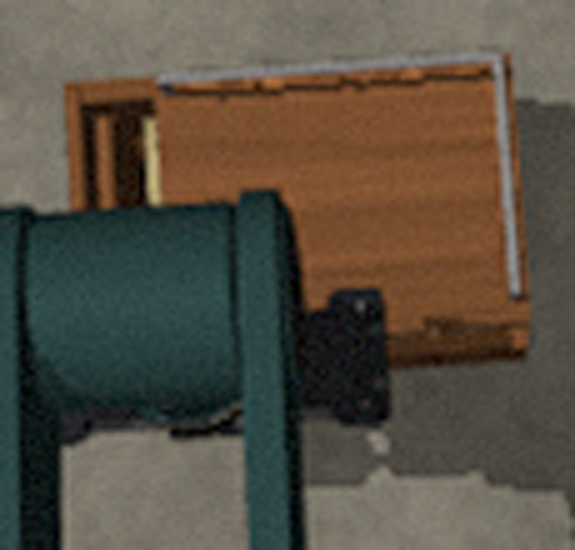

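View pics/s1.png

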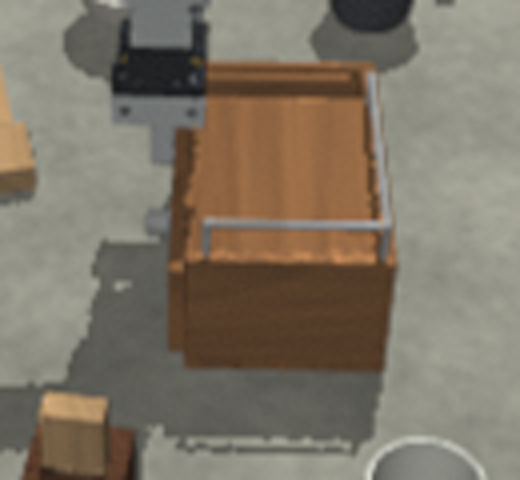

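>>> {"method": "jog_arm", "body": {"series": [{"x":0,"y":-0.015,"z":0,"rx":0,"ry":0,"rz":0},{"x":0,"y":-0.025,"z":0,"rx":0,"ry":0,"rz":0},{"x":0,"y":0,"z":-0.04,"rx":0,"ry":0,"rz":0},{"x":0,"y":0,"z":-0.04,"rx":0,"ry":0,"rz":0},{"x":0,"y":0,"z":-0.04,"rx":0,"ry":0,"rz":0},{"x":-0.04,"y":0,"z":-0.01,"rx":0,"ry":0,"rz":0},{"x":-0.041,"y":0,"z":0,"rx":0,"ry":0,"rz":0},{"x":-0.041,"y":0,"z":0,"rx":0,"ry":0,"rz":0},{"x":-0.041,"y":0,"z":0,"rx":0,"ry":0,"rz":0},{"x":-0.041,"y":0,"z":0,"rx":0,"ry":0,"rz":0}], "claw": 0.0}}

```text
time: 4.55
tool_pos: [0.4431, -0.1024, 0.1972]
ee_rot: [-3.14, 0.006, 1.68]
wrist_force: [-0.3, 0.6, -0.5]
width: 0.0008
```

```bash
python3 - <<'E'
from h import *
t=load("top0.pkl");s=load("scene0.pkl")
def box(cx,cy,yaw,lx,ly,z0,z1):
    c,n=np.cos(yaw),np.sin(yaw);P=[]
    for z in(z0,z1):
        for a,b in((1,1),(1,-1),(-1,-1),(-1,1)):
            P.append([cx+c*a*lx/2-n*b*ly/2,cy+n*a*lx/2+c*b*ly/2,z])
    return np.array(P)
E=[(i,(i+1)%4) for i in range(4)]+[(4+i,4+(i+1)%4) for i in range(4)]+[(i,i+4) for i in range(4)]
def draw(s,r,f,boxes,fn):
    x0,y0,x1,y1=r
    a=cv2.resize(s["img"][y0:y1,x0:x1,::-1],None,fx=f,fy=f,interpolation=cv2.INTER_CUBIC)
    for B,col in boxes:
        q=((proj(s,B)-[x0,y0]+.5)*f).round().astype(int)
        for i,j in E: cv2.line(a,tuple(map(int,q[i])),tuple(map(int,q[j])),col,1)
    cv2.imwrite(fn,a)
bs=[(box(.4540,-.2385,0.0,.064,.064,0,.098),(0,255,0)),(box(.4545,-.2385,0,.04,.02,.098,.148),(255,255,0))]
draw(t,(330,205,380,250),9,bs,"pics/ot.png")
draw(s,(235,240,285,305),9,bs,"pics/os.png")
E
```

```text
(no output)
```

View pics/ot.png

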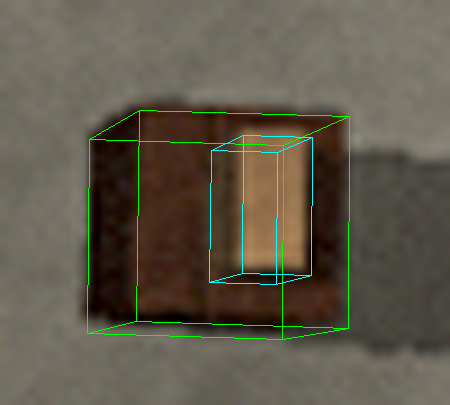

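View pics/os.png

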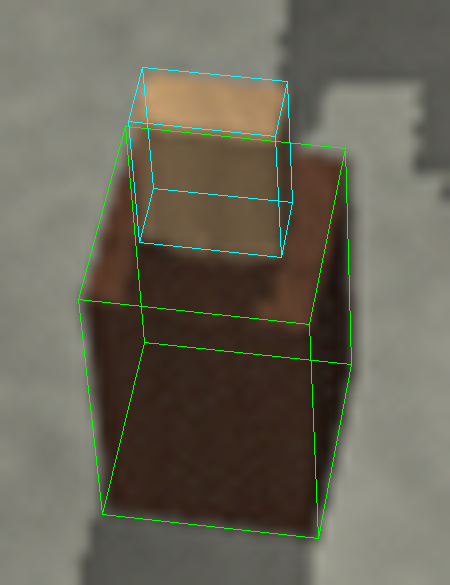

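>>> {"method": "jog_arm", "body": {"series": [{"x":0,"y":0,"z":0,"rx":0,"ry":0,"rz":6.2},{"x":-0.034,"y":0.003,"z":0,"rx":0,"ry":0,"rz":0},{"x":-0.034,"y":0.003,"z":0,"rx":0,"ry":0,"rz":0},{"x":-0.034,"y":0.003,"z":0,"rx":0,"ry":0,"rz":0},{"x":-0.034,"y":0.003,"z":0,"rx":0,"ry":0,"rz":0},{"x":0,"y":0,"z":0,"rx":0,"ry":0,"rz":0}], "claw": 0.6}}

```text
time: 5.05
tool_pos: [0.464, -0.2589, 0.2093]
ee_rot: [3.11, 0.026, 1.555]
wrist_force: [-0.0, -0.6, -0.3]
width: 0.0368
```

```bash
cat >> h.py <<'E'
def delta(pos,rot,P,yaw):
    R=Ro.from_euler("xyz",rot);Rt=Ro.from_euler("xyz",[np.pi,0,yaw])
    return (R.inv().apply(np.array(P)-pos)).round(4),np.degrees((R.inv()*Rt).as_rotvec()).round(2)
def go(P,yaw):
    from bench import robot
    o=robot.get_obs();print(o["tool_pos"].round(4),o["ee_rot"].round(4),o["wrist_force"].round(2),"->",*delta(o["tool_pos"],o["ee_rot"],P,yaw),"t",o["time"])
E
python3 -c "
from h import *
go([.455,-.2388,.2],1.571)"
```

```text
[ 0.464  -0.2589  0.2093] [3.11   0.026  1.5554] [-0.   -0.58 -0.34] -> [ 0.0202 -0.0096  0.0085] [ 1.8   1.51 -0.87] t 5.05
```

>>> {"method": "jog_arm", "body": {"series": [{"x":0.014,"y":-0.006,"z":0.005,"rx":1.2,"ry":1,"rz":-0.6},{"x":0,"y":0,"z":0,"rx":0,"ry":0,"rz":0},{"x":0,"y":0,"z":0,"rx":0,"ry":0,"rz":0}], "claw": 0.6}}

```text
time: 5.3
tool_pos: [0.4603, -0.2465, 0.2057]
ee_rot: [3.126, 0.011, 1.563]
wrist_force: [1.1, -0.5, 0.7]
width: 0.0553
```

```bash
python3 -c "
from h import *
go([.455,-.2388,.15],1.571)"
```

```text
[ 0.4603 -0.2465  0.2057] [3.1257 0.0107 1.5634] [ 1.15 -0.48  0.68] -> [ 0.0082 -0.0063  0.0555] [ 0.91  0.62 -0.43] t 5.3
```

>>> {"method": "jog_arm", "body": {"series": [{"x":0.007,"y":-0.006,"z":0.0,"rx":0.9,"ry":0.6,"rz":-0.4},{"x":0,"y":0,"z":0.02,"rx":0,"ry":0,"rz":0},{"x":0,"y":0,"z":0.02,"rx":0,"ry":0,"rz":0}], "claw": 0.6}}

```text
time: 5.55
tool_pos: [0.4571, -0.2366, 0.1708]
ee_rot: [3.133, 0.005, 1.577]
wrist_force: [0.1, -0.5, -0.8]
width: 0.0565
```

```bash
python3 -c "
from h import *
go([.455,-.2388,.109],1.571)"
```

```text
[ 0.4571 -0.2366  0.1708] [3.1326 0.0052 1.5769] [ 0.07 -0.5  -0.78] -> [-0.0019 -0.0027  0.0618] [0.52 0.3  0.34] t 5.55
```

>>> {"method": "jog_arm", "body": {"series": [{"x":-0.002,"y":-0.002,"z":0.02,"rx":0.5,"ry":0.3,"rz":0.3},{"x":0,"y":0,"z":0.02,"rx":0,"ry":0,"rz":0},{"x":0,"y":0,"z":0.01,"rx":0,"ry":0,"rz":0},{"x":0,"y":0,"z":0,"rx":0,"ry":0,"rz":0},{"x":0,"y":0,"z":0,"rx":0,"ry":0,"rz":0}], "claw": 0.6}}

```text
time: 5.97
tool_pos: [0.4539, -0.2304, 0.1173]
ee_rot: [-3.138, -0.004, 1.582]
wrist_force: [0.2, -0.1, -0.2]
width: 0.0567
```

```bash
python3 -c "
from h import *
go([.455,-.2388,.109],1.571)"
```

```text
[ 0.4539 -0.2304  0.1173] [-3.1378 -0.0041  1.5824] [ 0.25 -0.08 -0.25] -> [-0.0085  0.001   0.0082] [-0.22 -0.24  0.65] t 5.9667
```

>>> {"method": "jog_arm", "body": {"series": [{"x":-0.008,"y":0.001,"z":0.006,"rx":-0.2,"ry":-0.2,"rz":0.6},{"x":0,"y":0,"z":0,"rx":0,"ry":0,"rz":0},{"x":0,"y":0,"z":0,"rx":0,"ry":0,"rz":0},{"x":0,"y":0,"z":0,"rx":0,"ry":0,"rz":0}], "claw": 0.6}}

```text
time: 6.3
tool_pos: [0.4572, -0.2394, 0.1148]
ee_rot: [3.136, 0.003, 1.573]
wrist_force: [-0.6, -0.1, -0.2]
width: 0.0563
```

```bash
python3 - <<'E'
from h import *
go([.455,-.2388,.109],1.571)
from bench import cams
s=cams.snapshot("scene")
cv2.imwrite("pics/s2.png",cv2.resize(s["img"][220:310,215:305,::-1],None,fx=6,fy=6,interpolation=cv2.INTER_CUBIC))
E
```

```text
[ 0.4572 -0.2394  0.1148] [3.1362 0.0034 1.5727] [-0.55 -0.14 -0.19] -> [ 0.0006 -0.0022  0.0058] [0.31 0.2  0.1 ] t 6.3
```

View pics/s2.png

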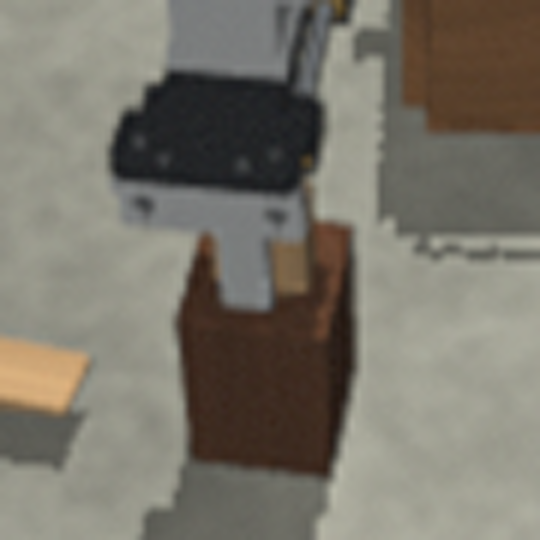

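>>> {"method": "jog_arm", "body": {"series": [{"x":0,"y":-0.001,"z":0.004,"rx":0.3,"ry":0.2,"rz":0},{"x":0,"y":0,"z":0,"rx":0,"ry":0,"rz":0},{"x":0,"y":0,"z":0,"rx":0,"ry":0,"rz":0},{"x":0,"y":0,"z":0,"rx":0,"ry":0,"rz":0},{"x":0,"y":0,"z":0,"rx":0,"ry":0,"rz":0},{"x":0,"y":0,"z":0,"rx":0,"ry":0,"rz":0}], "claw": 0.0}}

```text
time: 6.85
tool_pos: [0.4568, -0.24, 0.1121]
ee_rot: [3.139, 0.0, 1.572]
wrist_force: [-0.5, 3.8, -2.3]
width: 0.0199
```

```bash
python3 -c "
from h import *
go([.455,-.2388,.24],1.571)"
```

```text
[ 0.4568 -0.24    0.1121] [3.1394e+00 4.0000e-04 1.5720e+00] [-0.52  3.83 -2.26] -> [ 0.0011 -0.0016 -0.1279] [0.12 0.02 0.06] t 6.85
```

>>> {"method": "jog_arm", "body": {"series": [{"x":0.001,"y":0,"z":-0.01,"rx":0,"ry":0,"rz":0},{"x":0,"y":0,"z":-0.015,"rx":0,"ry":0,"rz":0},{"x":0,"y":0,"z":-0.02,"rx":0,"ry":0,"rz":0},{"x":0,"y":0,"z":-0.025,"rx":0,"ry":0,"rz":0},{"x":0,"y":0,"z":-0.025,"rx":0,"ry":0,"rz":0},{"x":0,"y":0,"z":-0.025,"rx":0,"ry":0,"rz":0},{"x":0,"y":0,"z":0,"rx":0,"ry":0,"rz":0}], "claw": 0.0}}

```text
time: 7.43
tool_pos: [0.4573, -0.2376, 0.2373]
ee_rot: [3.138, -0.002, 1.573]
wrist_force: [0.2, -0.7, 0.3]
width: 0.0198
```

```bash
python3 - <<'E'
from h import *
go([.455,-.2388,.24],1.571)
from bench import cams
s=cams.snapshot("scene")
cv2.imwrite("pics/s3.png",cv2.resize(s["img"][200:310,205:305,::-1],None,fx=5,fy=5,interpolation=cv2.INTER_CUBIC))
E
```

```text
[ 0.4573 -0.2376  0.2373] [ 3.1379e+00 -1.9000e-03  1.5727e+00] [ 0.21 -0.73  0.32] -> [-0.0012 -0.0023 -0.0027] [ 0.21 -0.11  0.1 ] t 7.4333
```

View pics/s3.png

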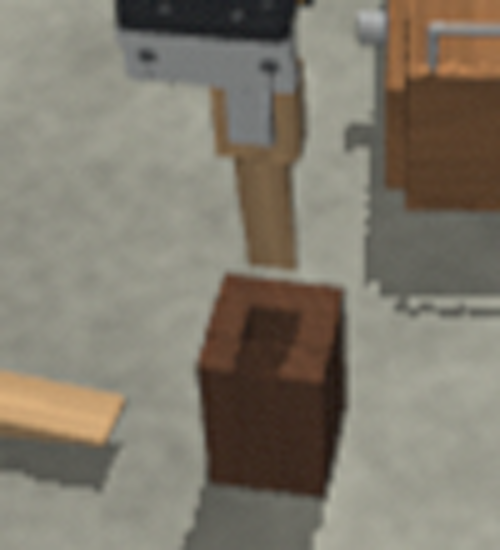

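```bash
python3 - <<'E'
from h import *
s=load("scene0.pkl")
g=np.array([.4573,-.2376,.2373+.011])
for sg in(1,-1):
  tip=[(g+[dx,sg*dy,-.115]) for dx in(-.012,.012) for dy in(.0055,.0085)]
  hb=[(g+[dx,dy,-.025]) for dx in(-.02,.02) for dy in(-.01,.01)]
  top=[(g+[dx,dy,-.025]) for dx in(-.012,.012) for dy in((-.0089,.0085) if sg>0 else (.0089,-.0085))]
  for P in(tip,hb,top): print(sg,((proj(s,P)-[205,200]+.5)*5).round(0).tolist())
E
```

```text
1 [[251.0, 265.0], [252.0, 261.0], [299.0, 270.0], [300.0, 265.0]]
1 [[218.0, 156.0], [226.0, 126.0], [304.0, 164.0], [311.0, 134.0]]
1 [[235.0, 156.0], [242.0, 130.0], [287.0, 161.0], [293.0, 135.0]]
-1 [[247.0, 282.0], [246.0, 286.0], [295.0, 286.0], [294.0, 291.0]]
-1 [[218.0, 156.0], [226.0, 126.0], [304.0, 164.0], [311.0, 134.0]]
-1 [[243.0, 129.0], [235.0, 155.0], [293.0, 134.0], [287.0, 160.0]]
```

```bash
python3 - <<'E'
from h import *
from bench import cams
for n in("scene","top"):
    s=cams.snapshot(n);pickle.dump(s,open(f"{n}2.pkl","wb"))
t=load("top2.pkl");s=load("scene2.pkl")
cv2.imwrite("pics/t4.png",cv2.resize(t["img"][155:245,190:250,::-1],None,fx=6.6,fy=6.6,interpolation=cv2.INTER_CUBIC))
cv2.imwrite("pics/s4.png",cv2.resize(s["img"][155:250,255:345,::-1],None,fx=6.2,fy=6.2,interpolation=cv2.INTER_CUBIC))
E
```

```text
(no output)
```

View pics/t4.png

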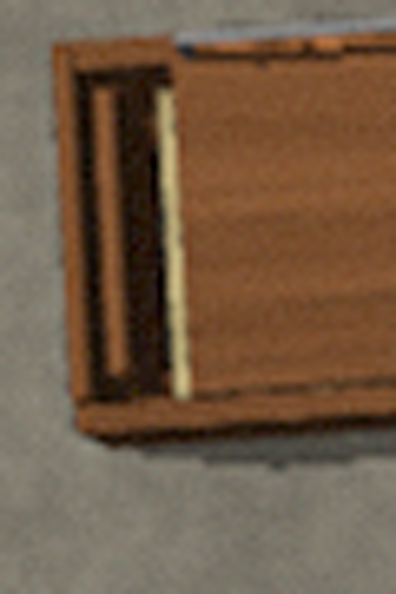

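View pics/s4.png

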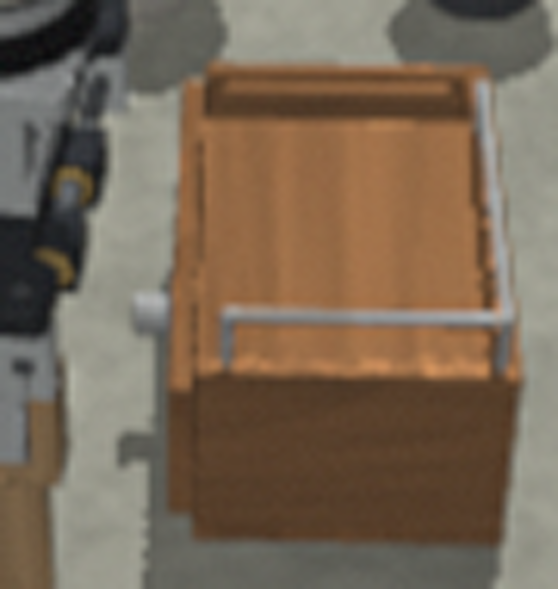

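```bash
python3 - <<'E'
from h import *
t=load("top2.pkl");c=np.array([.5497,.1905])
for yaw in(.10,.105,.11):
  u=np.array([np.cos(yaw),np.sin(yaw)]);v=np.array([-u[1],u[0]])
  ys=np.arange(-.06,.012,.00025)
  xs=np.arange(-.045,.035,.001)
  G=np.array([[[*(c+a*u+b*v),.110] for b in ys] for a in xs]).reshape(-1,3)
  q=proj(t,G).astype(np.float32).reshape(len(xs),len(ys),2)
  im=cv2.remap(t["img"].astype(np.float32),q[...,0],q[...,1],cv2.INTER_CUBIC).sum(2)
  p=im.mean(0)
  d=np.gradient(p)
  print(yaw,"sharp",round(np.abs(d).max(),2),(d**2).sum().round(1))
  if yaw==.105:
    for b,i in zip(ys[::4],p[::4]): print(round(b*1000,1),int(i),end=" | ")
    k=[i for i in range(1,len(d)-1) if abs(d[i])>abs(d[i-1]) and abs(d[i])>=abs(d[i+1]) and abs(d[i])>2]
    print("\nedges",[(round(ys[i]*1000,2),round(d[i],1)) for i in k])
E
```

```text
0.1 sharp 26.68 19706.7
0.105 sharp 26.56 19691.9
-60.0 254 | -59.0 256 | -58.0 257 | -57.0 257 | -56.0 256 | -55.0 255 | -54.0 256 | -53.0 256 | -52.0 253 | -51.0 248 | -50.0 241 | -49.0 243 | -48.0 270 | -47.0 322 | -46.0 387 | -45.0 449 | -44.0 489 | -43.0 492 | -42.0 453 | -41.0 383 | -40.0 286 | -39.0 181 | -38.0 94 | -37.0 44 | -36.0 41 | -35.0 62 | -34.0 76 | -33.0 78 | -32.0 73 | -31.0 71 | -30.0 72 | -29.0 73 | -28.0 70 | -27.0 63 | -26.0 58 | -25.0 59 | -24.0 76 | -23.0 110 | -22.0 150 | -21.0 192 | -20.0 229 | -19.0 259 | -18.0 280 | -17.0 287 | -16.0 273 | -15.0 239 | -14.0 193 | -13.0 141 | -12.0 94 | -11.0 62 | -10.0 47 | -9.0 51 | -8.0 71 | -7.0 105 | -6.0 145 | -5.0 188 | -4.0 224 | -3.0 246 | -2.0 257 | -1.0 256 | 0.0 253 | 1.0 265 | 2.0 289 | 3.0 319 | 4.0 345 | 5.0 362 | 6.0 372 | 7.0 375 | 8.0 372 | 9.0 368 | 10.0 367 | 11.0 366 | 
edges [(np.float64(-46.25), np.float32(16.8)), (np.float64(-39.75), np.float32(-26.6)), (np.float64(-35.5), np.float32(5.6)), (np.float64(-21.75), np.float32(10.7)), (np.float64(-13.5), np.float32(-13.0)), (np.float64(-5.5), np.float32(10.7)), (np.float64(2.75), np.float32(7.5))]
0.11 sharp 26.55 19559.1
```

>>> {"method": "jog_arm", "body": {"series": [{"x":0,"y":0,"z":-0.035,"rx":0.2,"ry":0,"rz":-5.9},{"x":0.025,"y":0.008,"z":-0.005,"rx":0,"ry":0,"rz":0},{"x":0.036,"y":0.0115,"z":0,"rx":0,"ry":0,"rz":0},{"x":0.036,"y":0.0115,"z":0,"rx":0,"ry":0,"rz":0},{"x":0.036,"y":0.0115,"z":0,"rx":0,"ry":0,"rz":0},{"x":0.036,"y":0.0115,"z":0,"rx":0,"ry":0,"rz":0},{"x":0.036,"y":0.0115,"z":0,"rx":0,"ry":0,"rz":0},{"x":0.036,"y":0.0115,"z":0,"rx":0,"ry":0,"rz":0},{"x":0.036,"y":0.0115,"z":0,"rx":0,"ry":0,"rz":0},{"x":0.036,"y":0.0115,"z":0,"rx":0,"ry":0,"rz":0},{"x":0.02,"y":0.005,"z":0,"rx":0,"ry":0,"rz":0},{"x":0,"y":0,"z":0,"rx":0,"ry":0,"rz":0}], "claw": 0.0}}

```text
time: 8.58
tool_pos: [0.5128, 0.1229, 0.239]
ee_rot: [-3.074, -0.032, 1.671]
wrist_force: [-0.4, -1.7, -0.8]
width: 0.0202
```

```bash
python3 -c "
from h import *
go([.5415,.1729,.245],1.676)"
```

```text
[0.5128 0.1229 0.239 ] [-3.0739 -0.0317  1.6707] [-0.35 -1.66 -0.82] -> [ 0.0471  0.0332 -0.0068] [-3.87 -1.82 -0.24] t 8.5833
```

>>> {"method": "jog_arm", "body": {"series": [{"x":0.02,"y":0.015,"z":-0.007,"rx":-3.0,"ry":-1.4,"rz":0},{"x":0.012,"y":0.01,"z":0,"rx":0,"ry":0,"rz":0},{"x":0,"y":0,"z":0,"rx":0,"ry":0,"rz":0},{"x":0,"y":0,"z":0,"rx":0,"ry":0,"rz":0}], "claw": 0.0}}

```text
time: 8.92
tool_pos: [0.5318, 0.1567, 0.2357]
ee_rot: [-3.11, -0.002, 1.673]
wrist_force: [0.1, -0.7, -1.9]
width: 0.0199
```

```bash
python3 - <<'E'
from h import *
go([.5415,.1729,.245],1.676)
from bench import cams
s=cams.snapshot("scene");pickle.dump(s,open("scene5.pkl","wb"))
cv2.imwrite("pics/s5.png",cv2.resize(s["img"][100:250,230:350,::-1],None,fx=4,fy=4,interpolation=cv2.INTER_CUBIC))
E
```

```text
[0.5318 0.1567 0.2357] [-3.1104e+00 -2.2000e-03  1.6734e+00] [ 0.08 -0.66 -1.91] -> [ 0.0151  0.011  -0.0097] [-1.79 -0.13 -0.15] t 8.9167
```

View pics/s5.png

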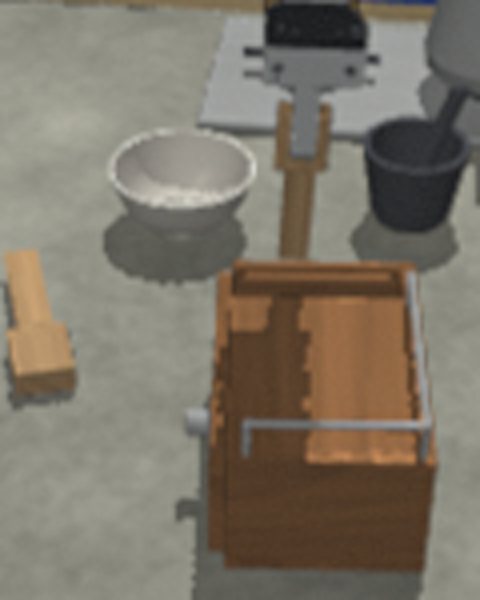

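>>> {"method": "jog_arm", "body": {"series": [{"x":0.013,"y":0.009,"z":-0.008,"rx":-1.6,"ry":-0.1,"rz":0},{"x":0,"y":0,"z":0,"rx":0,"ry":0,"rz":0},{"x":0,"y":0,"z":0,"rx":0,"ry":0,"rz":0},{"x":0,"y":0,"z":0,"rx":0,"ry":0,"rz":0}], "claw": 0.0}}

```text
time: 9.3
tool_pos: [0.5394, 0.1676, 0.2422]
ee_rot: [-3.137, 0.001, 1.668]
wrist_force: [0.4, 0.3, -0.6]
width: 0.0198
```

```bash
python3 -c "
from h import *
go([.5415,.1729,.235],1.676)"
```

```text
[0.5394 0.1676 0.2422] [-3.1369e+00  9.0000e-04  1.6676e+00] [ 0.38  0.32 -0.55] -> [0.0051 0.0026 0.0072] [-0.27  0.05 -0.48] t 9.3
```

>>> {"method": "jog_arm", "body": {"series": [{"x":0.005,"y":0.002,"z":0.006,"rx":-0.3,"ry":0,"rz":-0.4},{"x":0,"y":0,"z":0,"rx":0,"ry":0,"rz":0},{"x":0,"y":0,"z":0,"rx":0,"ry":0,"rz":0},{"x":0,"y":0,"z":0,"rx":0,"ry":0,"rz":0}], "claw": 0.0}}

```text
time: 9.63
tool_pos: [0.541, 0.1721, 0.236]
ee_rot: [3.14, 0.001, 1.674]
wrist_force: [-0.4, -0.3, -1.4]
width: 0.0201
```

```bash
python3 - <<'E'
from h import *
go([.5415,.1729,.225],1.676)
from bench import cams
s=cams.snapshot("scene");pickle.dump(s,open("scene6.pkl","wb"))
cv2.imwrite("pics/s6.png",cv2.resize(s["img"][120:200,270:340,::-1],None,fx=7,fy=7,interpolation=cv2.INTER_CUBIC))
E
```

```text
[0.541  0.1721 0.236 ] [3.1399e+00 1.2000e-03 1.6737e+00] [-0.41 -0.31 -1.4 ] -> [0.0008 0.0006 0.011 ] [ 0.1   0.07 -0.13] t 9.6333
```

View pics/s6.png

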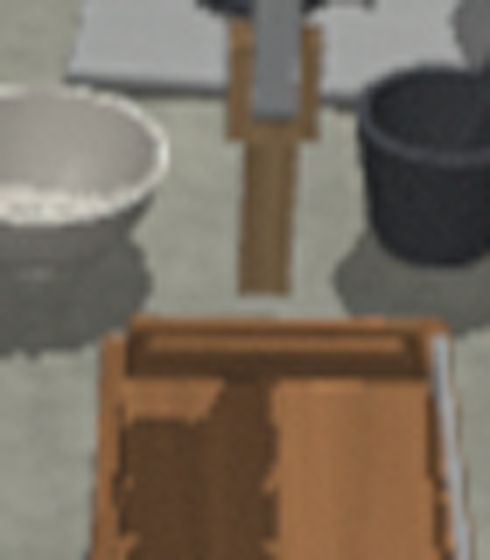

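```bash
python3 - <<'E'
from h import *
s=load("scene6.pkl")
c=np.array([.5497,.1905]);yaw=.105;u=np.array([np.cos(yaw),np.sin(yaw)]);v=np.array([-u[1],u[0]])
col=285
im=s["img"].astype(int).sum(2)
# column profile averaged over cols 290-318 along lines tilted with rack u direction
for off in np.arange(0.03,-0.075,-.0025):
    P=[[*(c+a*u+off*v),.110] for a in np.arange(-.05,.05,.002)]
    q=proj(s,P).astype(np.float32)
    I=cv2.remap(s["img"].astype(np.float32),q[None,:,0],q[None,:,1],cv2.INTER_LINEAR)[0].sum(1).mean()
    print(round(off*1000,1),int(I),q[25].round(1))
p=ray(s,(307.5,120+292/7-.5),.132);print(p, (p[:2]-c)@u,(p[:2]-c)@v)
for c_ in range(305,311,2): print(im[155:170,c_])
E
```

```text
30.0 339 [310.1 159.9]
27.5 340 [310.2 160.3]
25.0 343 [310.2 160.7]
22.5 349 [310.2 161.2]
20.0 360 [310.2 161.6]
17.5 372 [310.2 162. ]
15.0 380 [310.3 162.5]
12.5 389 [310.3 162.9]
10.0 391 [310.3 163.3]
7.5 389 [310.3 163.8]
5.0 384 [310.3 164.2]
2.5 372 [310.3 164.7]
0.0 352 [310.4 165.1]
-2.5 317 [310.4 165.5]
-5.0 279 [310.4 166. ]
-7.5 246 [310.4 166.4]
-10.0 217 [310.4 166.9]
-12.5 225 [310.4 167.3]
-15.0 248 [310.5 167.8]
-17.5 263 [310.5 168.2]
-20.0 270 [310.5 168.7]
-22.5 264 [310.5 169.1]
-25.0 232 [310.5 169.6]
-27.5 203 [310.6 170. ]
-30.0 188 [310.6 170.5]
-32.5 175 [310.6 171. ]
-35.0 171 [310.6 171.4]
-37.5 170 [310.6 171.9]
-40.0 171 [310.6 172.3]
-42.5 174 [310.7 172.8]
-45.0 195 [310.7 173.3]
-47.5 227 [310.7 173.7]
-50.0 253 [310.7 174.2]
-52.5 275 [310.7 174.7]
-55.0 288 [310.8 175.1]
-57.5 287 [310.8 175.6]
-60.0 285 [310.8 176.1]
-62.5 283 [310.8 176.6]
-65.0 281 [310.8 177. ]
-67.5 280 [310.9 177.5]
-70.0 279 [310.9 178. ]
-72.5 278 [310.9 178.5]
[0.54039037 0.17966994 0.132     ] -0.010393428969874023 -0.009794697085772394
[232 232 238 236 239 233 270 371 435 408 354 266 201 255 274]
[256 251 246 251 251 247 275 378 435 404 341 271 211 255 275]
[248 256 249 249 248 246 266 366 433 422 371 270 206 260 279]
```

>>> {"method": "jog_arm", "body": {"series": [{"x":0.0008,"y":0,"z":0.006,"rx":0.1,"ry":0,"rz":-0.1},{"x":0,"y":0,"z":0.005,"rx":0,"ry":0,"rz":0},{"x":0,"y":0,"z":0,"rx":0,"ry":0,"rz":0},{"x":0,"y":0,"z":0,"rx":0,"ry":0,"rz":0},{"x":0,"y":0,"z":0,"rx":0,"ry":0,"rz":0}], "claw": 0.0}}

```text
time: 10.1
tool_pos: [0.5408, 0.1728, 0.2235]
ee_rot: [-3.141, 0.001, 1.675]
wrist_force: [0.1, -0.2, -0.8]
width: 0.0199
```

```bash
python3 -c "
from h import *
go([.5415,.1729,.215],1.676)"
```

```text
[0.5408 0.1728 0.2235] [-3.1406e+00  1.4000e-03  1.6755e+00] [ 0.07 -0.21 -0.81] -> [0.0001 0.0008 0.0085] [-0.05  0.08 -0.03] t 10.1
```

>>> {"method": "jog_arm", "body": {"series": [{"x":0,"y":0,"z":0.0025,"rx":0,"ry":0,"rz":0},{"x":0,"y":0,"z":0.0025,"rx":0,"ry":0,"rz":0},{"x":0,"y":0,"z":0.0025,"rx":0,"ry":0,"rz":0},{"x":0,"y":0,"z":0.002,"rx":0,"ry":0,"rz":0}], "claw": 0.0}}

```text
time: 10.43
tool_pos: [0.5411, 0.1728, 0.2139]
ee_rot: [3.141, 0.001, 1.675]
wrist_force: [-0.4, 0.3, -1.3]
width: 0.0196
```

```bash
python3 -c "
from h import *
go([.5415,.1729,.205],1.676)"
```

```text
[0.5411 0.1728 0.2139] [3.1412e+00 1.3000e-03 1.6755e+00] [-0.42  0.33 -1.33] -> [0.0001 0.0004 0.0089] [ 0.02  0.08 -0.03] t 10.4333
```

Tip at about 0.110, free. Continue slowly.

>>> {"method": "jog_arm", "body": {"series": [{"x":0,"y":0,"z":0.002,"rx":0,"ry":0,"rz":0},{"x":0,"y":0,"z":0.002,"rx":0,"ry":0,"rz":0},{"x":0,"y":0,"z":0.001,"rx":0,"ry":0,"rz":0}], "claw": 0.0}}

```text
time: 10.68
tool_pos: [0.541, 0.1727, 0.2079]
ee_rot: [-3.141, 0.001, 1.675]
wrist_force: [0.7, -1.2, -1.2]
width: 0.0197
```

>>> {"method": "jog_arm", "body": {"series": [{"x":0,"y":0,"z":0.002,"rx":0,"ry":0,"rz":0},{"x":0,"y":0,"z":0.002,"rx":0,"ry":0,"rz":0}], "claw": 0.0}}

```text
time: 10.85
tool_pos: [0.5411, 0.1728, 0.2037]
ee_rot: [3.141, 0.001, 1.675]
wrist_force: [-0.0, -0.5, -0.2]
width: 0.0196
```

>>> {"method": "jog_arm", "body": {"series": [{"x":0,"y":0,"z":0.002,"rx":0,"ry":0,"rz":0},{"x":0,"y":0,"z":0.002,"rx":0,"ry":0,"rz":0}], "claw": 0.0}}

```text
time: 11.02
tool_pos: [0.5411, 0.1729, 0.1994]
ee_rot: [3.141, 0.001, 1.676]
wrist_force: [0.3, 0.4, -0.6]
width: 0.0199
```

>>> {"method": "jog_arm", "body": {"series": [{"x":0.001,"y":0,"z":0,"rx":0,"ry":0,"rz":0},{"x":0.001,"y":0,"z":0,"rx":0,"ry":0,"rz":0}], "claw": 0.0}}

```text
time: 11.18
tool_pos: [0.5407, 0.1744, 0.1988]
ee_rot: [-3.141, 0.002, 1.675]
wrist_force: [-0.4, -1.6, -0.2]
width: 0.0201
```

>>> {"method": "jog_arm", "body": {"series": [{"x":0.001,"y":0,"z":0,"rx":0,"ry":0,"rz":0},{"x":0,"y":0,"z":0,"rx":0,"ry":0,"rz":0}], "claw": 0.0}}

```text
time: 11.35
tool_pos: [0.5407, 0.1745, 0.1987]
ee_rot: [-3.141, 0.004, 1.674]
wrist_force: [-0.7, 0.2, 0.3]
width: 0.0195
```

>>> {"method": "jog_arm", "body": {"series": [{"x":0.0015,"y":0,"z":0,"rx":0,"ry":0,"rz":0},{"x":0.0015,"y":0,"z":0,"rx":0,"ry":0,"rz":0}], "claw": 0.0}}

```text
time: 11.52
tool_pos: [0.5407, 0.1753, 0.1988]
ee_rot: [-3.141, 0.01, 1.673]
wrist_force: [0.6, -4.5, -1.4]
width: 0.0198
```

```bash
cat > obs.py <<'E'
import numpy as np
from bench import robot,cams
F=[]
for i in range(4):
    o=robot.get_obs();F.append(o["wrist_force"])
    if i<3: s=cams.snapshot("scene")
F=np.array(F);yaw=.105
print(F.round(1).tolist(),"mean",F.mean(0).round(2),"post-normal",round(float(F.mean(0)@[-.1048,.9945,0]),2))
print(o["tool_pos"].round(4),o["ee_rot"].round(4),o["wrist_torque"].round(3),o["time"])
E
python3 obs.py
```

```text
[[0.6, -4.5, -1.4], [0.5, -3.9, -0.0], [0.5, -5.2, 0.1], [0.5, -5.6, 0.3]] mean [ 0.54 -4.8  -0.26] post-normal -4.83
[0.5407 0.1753 0.1988] [-3.1409  0.0095  1.6728] [-1.485 -0.118  0.049] 11.6667
```

```bash
python3 -c "
from h import *
go([.541,.1741,.1975],1.676)"
```

```text
[0.5407 0.1753 0.1988] [-3.1409  0.0095  1.6728] [ 0.54 -5.58  0.31] -> [-0.0012  0.0002  0.0013] [-0.04  0.54 -0.18] t 11.6667
```

>>> {"method": "jog_arm", "body": {"series": [{"x":-0.0012,"y":0,"z":0.001,"rx":0,"ry":0.5,"rz":-0.2},{"x":0,"y":0,"z":0,"rx":0,"ry":0,"rz":0}], "claw": 0.0}}

```text
time: 11.83
tool_pos: [0.541, 0.1743, 0.1981]
ee_rot: [-3.141, -0.001, 1.677]
wrist_force: [0.0, -2.3, -1.4]
width: 0.0195
```

```bash
python3 obs.py; python3 -c "
from h import *
go([.541,.1741,.1975],1.676)"
```

```text
[[0.0, -2.3, -1.4], [0.5, -2.7, -1.7], [0.5, -3.3, -1.5], [0.2, -3.0, -1.4]] mean [ 0.3  -2.81 -1.53] post-normal -2.82
[0.541  0.1743 0.1981] [-3.1415e+00  2.0000e-04  1.6767e+00] [-0.764 -0.112 -0.029] 11.9833
[0.541  0.1743 0.1981] [-3.1415e+00  2.0000e-04  1.6767e+00] [ 0.24 -3.04 -1.39] -> [-0.0002  0.      0.0006] [-0.01  0.01  0.04] t 11.9833
```

>>> {"method": "jog_arm", "body": {"series": [{"x":-0.0006,"y":0,"z":0.002,"rx":0,"ry":0,"rz":0},{"x":0,"y":0,"z":0.002,"rx":0,"ry":0,"rz":0}], "claw": 0.0}}

```text
time: 12.15
tool_pos: [0.5414, 0.1743, 0.1948]
ee_rot: [3.14, -0.001, 1.677]
wrist_force: [0.4, -2.8, 1.0]
width: 0.0201
```

```bash
python3 obs.py
```

```text
[[0.4, -2.8, 1.0], [-0.4, -2.3, 0.3], [-0.9, -2.1, -0.2], [1.7, -2.5, -1.7]] mean [ 0.19 -2.43 -0.16] post-normal -2.44
[0.5413 0.1743 0.1944] [ 3.1405e+00 -8.0000e-04  1.6771e+00] [-0.668 -0.189  0.012] 12.3
```

>>> {"method": "jog_arm", "body": {"series": [{"x":-0.001,"y":0,"z":0.002,"rx":0,"ry":0,"rz":0},{"x":0,"y":0,"z":0.002,"rx":0,"ry":0,"rz":0}], "claw": 0.0}}

```text
time: 12.47
tool_pos: [0.5415, 0.1741, 0.1908]
ee_rot: [3.14, -0.003, 1.678]
wrist_force: [-0.2, -2.7, 0.2]
width: 0.0198
```

```bash
python3 obs.py
```

```text
[[-0.2, -2.7, 0.2], [0.1, -2.1, -0.3], [1.2, -2.4, -1.8], [1.0, -2.1, -1.7]] mean [ 0.53 -2.35 -0.92] post-normal -2.39
[0.5415 0.1741 0.1904] [ 3.1399e+00 -2.5000e-03  1.6776e+00] [-0.532 -0.167  0.004] 12.6167
```

>>> {"method": "jog_arm", "body": {"series": [{"x":-0.001,"y":0,"z":0,"rx":0,"ry":-0.15,"rz":0},{"x":-0.0008,"y":0,"z":0.001,"rx":0,"ry":0,"rz":0}], "claw": 0.0}}

```text
time: 12.78
tool_pos: [0.5416, 0.1739, 0.1897]
ee_rot: [3.139, -0.003, 1.679]
wrist_force: [-0.4, -0.8, 1.1]
width: 0.0197
```

```bash
python3 obs.py
```

```text
[[-0.4, -0.8, 1.1], [0.2, 0.1, -0.5], [-0.1, -0.0, 0.1], [-0.1, 1.0, -0.4]] mean [-0.09  0.08  0.09] post-normal 0.09
[0.5415 0.1738 0.1895] [ 3.1397 -0.0032  1.6786] [ 0.219 -0.033 -0.05 ] 12.9333
```

>>> {"method": "jog_arm", "body": {"series": [{"x":0,"y":0,"z":0.0015,"rx":0.1,"ry":-0.15,"rz":-0.1},{"x":0,"y":0,"z":0.0015,"rx":0,"ry":0,"rz":0},{"x":0,"y":0,"z":0.0015,"rx":0,"ry":0,"rz":0}], "claw": 0.0}}

```text
time: 13.18
tool_pos: [0.5419, 0.1742, 0.1862]
ee_rot: [3.139, -0.001, 1.681]
wrist_force: [-0.2, -0.1, 1.8]
width: 0.0197
```

```bash
python3 obs.py
```

```text
[[-0.2, -0.1, 1.8], [0.9, 0.4, 1.9], [1.5, 0.1, 1.4], [0.4, -0.7, 1.2]] mean [ 0.64 -0.09  1.57] post-normal -0.15
[0.5419 0.1742 0.186 ] [ 3.1396e+00 -1.0000e-03  1.6807e+00] [-0.103 -0.096 -0.057] 13.3333
```

>>> {"method": "jog_arm", "body": {"series": [{"x":0,"y":0,"z":0.0015,"rx":0.1,"ry":0,"rz":0.2},{"x":0,"y":0,"z":0.0015,"rx":0,"ry":0,"rz":0}], "claw": 0.0}}

```text
time: 13.5
tool_pos: [0.5423, 0.1742, 0.184]
ee_rot: [3.14, -0.001, 1.677]
wrist_force: [-0.1, -1.3, 4.5]
width: 0.0199
```

```bash
python3 obs.py
```

```text
[[-0.1, -1.3, 4.5], [-0.3, 0.2, 2.9], [-0.2, -0.4, 3.5], [-0.4, 0.3, 3.2]] mean [-0.28 -0.31  3.53] post-normal -0.28
[0.5422 0.1742 0.1838] [ 3.1398e+00 -1.1000e-03  1.6770e+00] [-0.131  0.045 -0.032] 13.65
```

>>> {"method": "jog_arm", "body": {"series": [{"x":0,"y":0,"z":0.0015,"rx":0.1,"ry":0,"rz":0},{"x":0,"y":0,"z":0.0015,"rx":0,"ry":0,"rz":0}], "claw": 0.0}}

```text
time: 13.82
tool_pos: [0.5426, 0.1743, 0.1818]
ee_rot: [3.14, -0.001, 1.677]
wrist_force: [-0.6, -0.5, 4.9]
width: 0.0199
```

```bash
python3 obs.py
```

```text
[[-0.6, -0.5, 4.9], [-1.3, -0.1, 4.4], [-0.4, -0.7, 4.4], [0.5, -0.0, 4.6]] mean [-0.43 -0.34  4.57] post-normal -0.29
[0.5426 0.1743 0.1816] [ 3.140e+00 -1.200e-03  1.677e+00] [-0.127 -0.028 -0.045] 13.9667
```

>>> {"method": "jog_arm", "body": {"series": [{"x":0,"y":0,"z":0.0015,"rx":0.1,"ry":0,"rz":0},{"x":0,"y":0,"z":0.0015,"rx":0,"ry":0,"rz":0}], "claw": 0.0}}

```text
time: 14.13
tool_pos: [0.543, 0.1743, 0.1798]
ee_rot: [3.14, -0.001, 1.677]
wrist_force: [-0.8, -0.6, 6.7]
width: 0.02
```

```bash
python3 obs.py
```

```text
[[-0.8, -0.6, 6.7], [-0.6, 0.2, 5.2], [-1.4, 0.2, 5.8], [-0.8, -1.0, 5.4]] mean [-0.91 -0.32  5.76] post-normal -0.22
[0.543  0.1743 0.1796] [ 3.1401e+00 -1.2000e-03  1.6771e+00] [-0.168  0.045 -0.046] 14.2833
```

>>> {"method": "jog_arm", "body": {"series": [{"x":0,"y":0,"z":0.001,"rx":0.1,"ry":0,"rz":0}], "claw": 0.0}}

```text
time: 14.37
tool_pos: [0.5432, 0.1744, 0.1793]
ee_rot: [3.141, -0.001, 1.677]
wrist_force: [-0.7, -0.2, 7.0]
width: 0.0198
```

>>> {"method": "jog_arm", "body": {"series": [{"x":0,"y":0,"z":0.001,"rx":0,"ry":0,"rz":0}], "claw": 0.0}}

```text
time: 14.45
tool_pos: [0.5433, 0.1744, 0.179]
ee_rot: [3.14, -0.001, 1.677]
wrist_force: [-0.6, -0.9, 6.3]
width: 0.0197
```

>>> {"method": "jog_arm", "body": {"series": [{"x":0,"y":0,"z":0.0012,"rx":0,"ry":0,"rz":0}], "claw": 0.0}}

```text
time: 14.53
tool_pos: [0.5433, 0.1744, 0.1786]
ee_rot: [3.14, -0.001, 1.677]
wrist_force: [-1.0, -0.6, 6.0]
width: 0.0197
```

>>> {"method": "jog_arm", "body": {"series": [{"x":0,"y":0,"z":0.0012,"rx":0,"ry":0,"rz":0}], "claw": 0.0}}

```text
time: 14.62
tool_pos: [0.5434, 0.1744, 0.1783]
ee_rot: [3.139, -0.001, 1.677]
wrist_force: [-0.1, 0.3, 6.9]
width: 0.0199
```

>>> {"method": "jog_arm", "body": {"series": [{"x":0,"y":0,"z":0.0012,"rx":0,"ry":0,"rz":0}], "claw": 0.0}}

```text
time: 14.7
tool_pos: [0.5435, 0.1744, 0.178]
ee_rot: [3.138, -0.001, 1.677]
wrist_force: [-1.5, 0.2, 7.1]
width: 0.0198
```

>>> {"method": "jog_arm", "body": {"series": [{"x":0,"y":0,"z":0.0015,"rx":0.15,"ry":0,"rz":0}], "claw": 0.0}}

```text
time: 14.78
tool_pos: [0.5436, 0.1744, 0.1776]
ee_rot: [3.139, -0.001, 1.677]
wrist_force: [0.1, 0.2, 7.0]
width: 0.02
```

>>> {"method": "jog_arm", "body": {"series": [{"x":0,"y":0,"z":0.0015,"rx":0,"ry":0,"rz":0}], "claw": 0.0}}

```text
time: 14.87
tool_pos: [0.5437, 0.1744, 0.1772]
ee_rot: [3.138, -0.001, 1.677]
wrist_force: [-0.7, -0.0, 7.2]
width: 0.02
```

```bash
python3 obs.py
```

```text
[[-0.7, -0.0, 7.2], [-0.5, -0.9, 6.9], [-1.5, -0.7, 7.5], [-1.8, -0.1, 7.7]] mean [-1.12 -0.44  7.32] post-normal -0.32
[0.5437 0.1745 0.1771] [ 3.1384e+00 -1.3000e-03  1.6772e+00] [-0.263  0.276 -0.041] 15.0167
```

>>> {"method": "jog_arm", "body": {"series": [{"x":0,"y":0,"z":0.002,"rx":0.15,"ry":0,"rz":0}], "claw": 0.0}}

```text
time: 15.1
tool_pos: [0.544, 0.1745, 0.1766]
ee_rot: [3.139, -0.001, 1.677]
wrist_force: [-1.3, -0.4, 7.9]
width: 0.0203
```

>>> {"method": "jog_arm", "body": {"series": [{"x":0,"y":0,"z":0.0018,"rx":0,"ry":0,"rz":0}], "claw": 0.0}}

```text
time: 15.18
tool_pos: [0.5442, 0.1745, 0.176]
ee_rot: [3.138, -0.001, 1.677]
wrist_force: [-0.9, -0.1, 7.9]
width: 0.0201
```

```bash
python3 obs.py; python3 - <<'E'
from h import *
from bench import cams
for n in("scene","top"):
    s=cams.snapshot(n);pickle.dump(s,open(f"{n}7.pkl","wb"))
s=load("scene7.pkl");cv2.imwrite("pics/s7.png",cv2.resize(s["img"][120:245,250:350,::-1],None,fx=5,fy=5,interpolation=cv2.INTER_CUBIC))
E
```

```text
[[-0.9, -0.1, 7.9], [-0.9, -1.0, 7.1], [-1.8, -0.2, 6.5], [-1.9, -0.8, 7.9]] mean [-1.4  -0.55  7.35] post-normal -0.4
[0.5442 0.1745 0.1759] [ 3.1381e+00 -1.2000e-03  1.6772e+00] [-0.282  0.245 -0.099] 15.3333
```

View pics/s7.png

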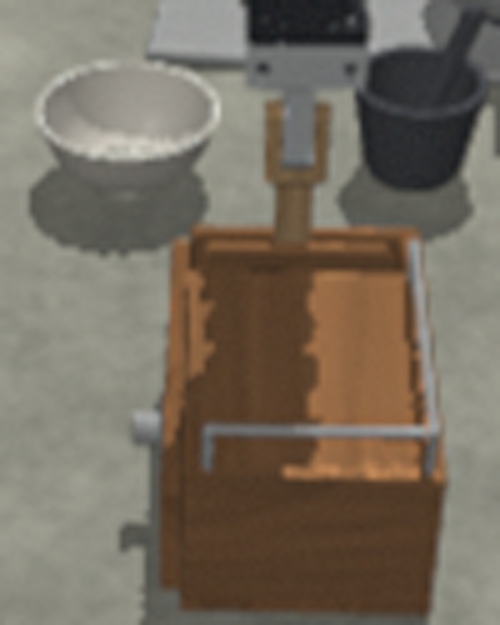

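>>> {"method": "jog_arm", "body": {"series": [{"x":0,"y":0,"z":0.0018,"rx":0.15,"ry":0,"rz":0}], "claw": 0.0}}

```text
time: 15.52
tool_pos: [0.5444, 0.1745, 0.1756]
ee_rot: [3.139, -0.001, 1.677]
wrist_force: [-2.1, -0.7, 9.1]
width: 0.0201
```

```bash
python3 obs.py
```

```text
[[-2.1, -0.7, 9.1], [-1.1, -0.5, 8.1], [-1.0, -0.2, 8.5], [-1.4, -0.9, 8.0]] mean [-1.4  -0.6   8.43] post-normal -0.45
[0.5444 0.1745 0.1754] [ 3.1392e+00 -1.3000e-03  1.6772e+00] [-0.323  0.241 -0.049] 15.6667
```

>>> {"method": "jog_arm", "body": {"series": [{"x":0,"y":-0.0003,"z":-0.0003,"rx":0,"ry":0,"rz":0}], "claw": 0.0}}

```text
time: 15.75
tool_pos: [0.5442, 0.1745, 0.1755]
ee_rot: [3.139, -0.001, 1.677]
wrist_force: [0.8, -0.1, -1.4]
width: 0.0199
```

```bash
python3 obs.py
```

```text
[[0.8, -0.1, -1.4], [-1.0, 0.4, 2.5], [-0.1, -0.0, 1.9], [0.5, 0.5, 2.8]] mean [0.02 0.2  1.42] post-normal 0.2
[0.5442 0.1745 0.1755] [ 3.1391e+00 -1.2000e-03  1.6772e+00] [-0.191 -0.163  0.016] 15.9
```

Load relaxed. Open partway (clear of handle, stays over the deck height).

>>> {"method": "jog_arm", "body": {"series": [{"x":0,"y":0,"z":0,"rx":0,"ry":0,"rz":0},{"x":0,"y":0,"z":0,"rx":0,"ry":0,"rz":0},{"x":0,"y":0,"z":0,"rx":0,"ry":0,"rz":0},{"x":0,"y":0,"z":0,"rx":0,"ry":0,"rz":0}], "claw": 0.55}}

```text
time: 16.23
tool_pos: [0.5422, 0.1747, 0.1718]
ee_rot: [-3.137, -0.002, 1.678]
wrist_force: [-1.2, -0.2, -0.2]
width: 0.0424
```

```bash
python3 obs.py;python3 -c "
from h import *
go([.5442,.1745,.29],1.676)"
```

```text
[[-1.2, -0.2, -0.2], [-0.3, 0.0, -0.3], [0.3, -0.2, -0.3], [-1.2, 0.8, -0.1]] mean [-0.63  0.12 -0.22] post-normal 0.18
[0.5424 0.1747 0.1721] [-3.1374e+00 -1.9000e-03  1.6778e+00] [0.018 0.002 0.044] 16.3833
[0.5424 0.1747 0.1721] [-3.1374e+00 -1.9000e-03  1.6778e+00] [-1.23  0.77 -0.12] -> [-0.0002  0.0012 -0.1179] [-0.24 -0.11  0.1 ] t 16.3833
```

>>> {"method": "jog_arm", "body": {"series": [{"x":0,"y":0,"z":-0.01,"rx":-0.2,"ry":0,"rz":0},{"x":0,"y":0,"z":-0.02,"rx":0,"ry":0,"rz":0},{"x":0,"y":0,"z":-0.03,"rx":0,"ry":0,"rz":0},{"x":0,"y":0,"z":-0.03,"rx":0,"ry":0,"rz":0},{"x":0,"y":0,"z":-0.03,"rx":0,"ry":0,"rz":0},{"x":0,"y":0,"z":-0.02,"rx":0,"ry":0,"rz":0}], "claw": 0.55}}

```text
time: 16.88
tool_pos: [0.5393, 0.1738, 0.3126]
ee_rot: [-3.126, -0.001, 1.678]
wrist_force: [1.1, -0.2, 0.1]
width: 0.0519
```

>>> {"method": "jog_arm", "body": {"series": [{"x":-0.02,"y":-0.025,"z":-0.01,"rx":0,"ry":0,"rz":0},{"x":-0.02,"y":-0.03,"z":0,"rx":0,"ry":0,"rz":0},{"x":-0.02,"y":-0.03,"z":0,"rx":0,"ry":0,"rz":0},{"x":-0.02,"y":-0.03,"z":0,"rx":0,"ry":0,"rz":0},{"x":-0.03,"y":-0.02,"z":0,"rx":0,"ry":0,"rz":0},{"x":-0.03,"y":-0.01,"z":0,"rx":0,"ry":0,"rz":0},{"x":-0.03,"y":0,"z":0,"rx":0,"ry":0,"rz":0},{"x":-0.03,"y":0,"z":0,"rx":0,"ry":0,"rz":0},{"x":-0.03,"y":0,"z":0,"rx":0,"ry":0,"rz":0}], "claw": 0.55}}

```text
time: 17.63
tool_pos: [0.4168, -0.0731, 0.3408]
ee_rot: [3.127, 0.003, 1.691]
wrist_force: [-0.2, 0.2, 0.1]
width: 0.0515
```

```bash
python3 - <<'E'
from h import *
from bench import cams
for n in("scene","top"):
    s=cams.snapshot(n);pickle.dump(s,open(f"{n}8.pkl","wb"))
    cv2.imwrite(f"pics/{n}8.png",s["img"][...,::-1])
s=load("scene8.pkl");cv2.imwrite("pics/s8.png",cv2.resize(s["img"][120:245,250:350,::-1],None,fx=4.8,fy=4.8,interpolation=cv2.INTER_CUBIC))
t=load("top8.pkl");cv2.imwrite("pics/t8.png",cv2.resize(t["img"][155:245,185:300,::-1],None,fx=6,fy=6,interpolation=cv2.INTER_CUBIC))
go([0.4,0,.3],1.67)
E
```

```text
[ 0.4173 -0.0752  0.3399] [3.1292 0.0033 1.6846] [-0.82  0.56 -0.9 ] -> [ 0.0768 -0.0091  0.0395] [0.71 0.18 0.84] t 17.7333
```

View pics/s8.png

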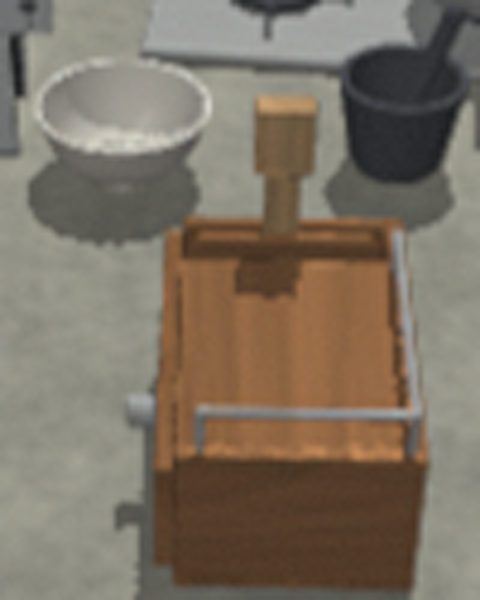

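View pics/t8.png

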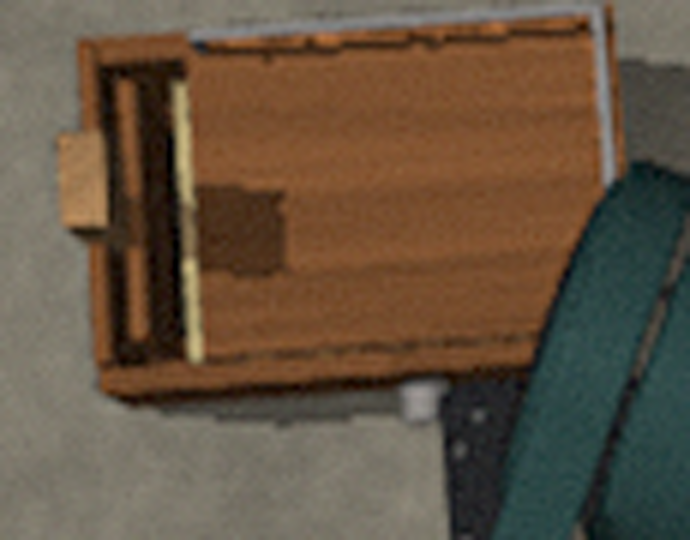

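View pics/top8.png

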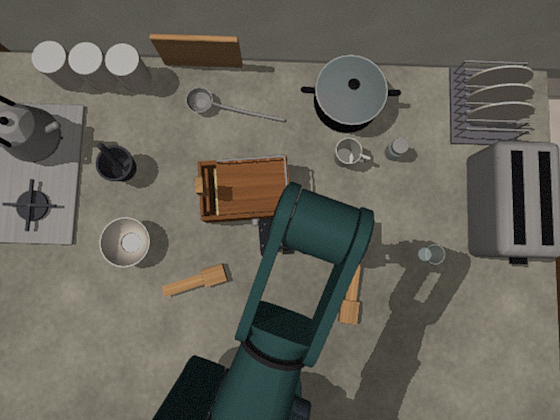

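```bash
python3 - <<'E'
from h import *
t=load("top8.pkl");s=load("scene8.pkl")
yaw=.105;u=np.array([np.cos(yaw),np.sin(yaw)]);v=np.array([-u[1],u[0]])
def box(c,lx,ly,z0,z1): return np.array([[*(np.array(c)+a*lx/2*u+b*ly/2*v),z] for z in(z0,z1) for a,b in((1,1),(1,-1),(-1,-1),(-1,1))])
E=[(i,(i+1)%4) for i in range(4)]+[(4+i,4+(i+1)%4) for i in range(4)]+[(i,i+4) for i in range(4)]
B=box((.5435,.1745),.04,.02,.1615,.2115)
outs=[]
for S,r,f in((t,(185,165,225,205),9),(s,(285,130,335,180),9)):
    x0,y0,x1,y1=r
    a=cv2.resize(S["img"][y0:y1,x0:x1,::-1],None,fx=f,fy=f,interpolation=cv2.INTER_CUBIC)
    q=((proj(S,B)-[x0,y0]+.5)*f).round().astype(int)
    for i,j in E: cv2.line(a,tuple(map(int,q[i])),tuple(map(int,q[j])),(255,255,0),1)
    outs.append(cv2.resize(a,(360,360)))
cv2.imwrite("pics/o8.png",np.hstack(outs))
E
```

```text
(no output)
```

View pics/o8.png

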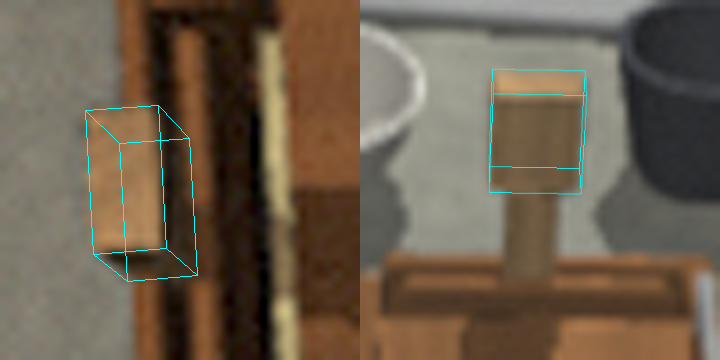

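```bash
python3 - <<'E'
from bench import robot,ticket
o=robot.get_obs();print(abs(o["qvel"]).max(),o["time"])
print(ticket.close_job())
E
```

```text
0.06701994272505155 17.7333
the job is handed in; nothing more can be done
None
```

I pushed the drawer home until it met its stop. Then I lifted the small wedge out of its holder, slid it point down into the gap with the flat face to the post, and eased it down. I relaxed the load, let go and backed off, and handed the job in at 17.7 s of 58 s.

- **Drag:** the last short slide gave 9.1 N while moving and a mean of about 8.4 N just after it. Adding the roughly 0.75 N of wedge weight the sensor had already zeroed out, that is about 9 to 10 N. The readings scatter by about ±0.7 N, and drag rose with depth at about 0.6 N/mm, less than the 0.9 to 1.3 I expected from your figures. I could not explain that difference.
- **Sideways force:** it stayed within about 0.5 N of zero during the final descent, so the wedge was not being pressed against one side.
- **Release:** the gripper sank about 3.5 mm while opening. The wedge itself still matched its pre-release position in both cameras, upright and at the same height.
- **Drawer and surroundings:** the strip is where it was with the drawer shut. By eye, the bowl, cup, jar and tea glass are in the same places as at the start. The gripper is clear, at about 0.34 m height.
- **Carrying the wedge over the rack:** its point was lower than I intended, measured at 135 mm on the far side of the deck against the 141 mm wire guard. I saw no sign of contact in the forces or the pictures, but I did not measure its height where it crossed the guard.

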